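# Fit the knurled collar on the decorating wheel and hold it home

## Task

Pick up the knurled steel collar and slip it over the spindle of the teal decorating wheel, then turn it, feeling with a light push, until the keyways hidden in its underside drop over the spindle's pins. Push it down against the spring until it is fully home and finish while still holding it there, fingers on the collar, so that it can be screwed fast. Leave the other things on the table where they are.

Things in the scene. Friction and masses are not known exactly. Their poses are not given: they have to be found in the camera images.
- collar: the knurled steel collar: an upright tube 44 mm across and 40 mm tall, about 0.15 kg, open at both ends, bore 26.4 mm. Starts standing right way up on the table, right of the wheel. Hidden in its underside are three keyways 120 degrees apart: slots 11 mm wide, 12 mm deep, running out from the bore. Origin at the centre of its underside, z up along the bore, x through one keyway
- collar_grip (a point): point on the collar's axis 26 mm above its underside, the middle of its knurled band; the wall is solid from 12 to 40 mm above the underside and can be gripped from above across any diameter (44 mm)
- wheel: the decorating wheel, a heavy teal turntable, fixed and locked, 180 mm across, its top 68 mm above the table, with a steel spindle upright in its centre. Origin at the centre of its underside, z up
- seat (a point): the point on the spindle's axis where the collar's underside rests when fully home, 80 mm above the table; z up
- spindle_tip (a point): centre of the spindle's top, 35 mm above the seat. The spindle is 24 mm in diameter, tapering over its last 11 mm to 13 mm at the tip
- pin_tops (a point): point on the spindle's axis, 9 mm above the seat, level with the tops of three round pins 5 mm thick, 120 degrees apart, reaching 17 mm out from the axis, down in a recess. Their angle differs each time and is not told by any frame. A collar turned wrongly stops on them here; within about 0.1 rad (0.18 if well centred) of a right angle, which comes every 120 degrees, it drops to the seat
- sleeve (a joint): the spring sleeve around the spindle, a ring 52 mm across on which the collar comes to stand: 0 with its top 12 mm above the seat (where it stands when free, and still with the collar resting on it), -0.012 m pressed level with the seat. It pushes up with about 3 N at 0, rising to about 8.5 N at -0.012, so a collar that is let go springs back up
- spacer: a low smooth steel ring, 62 mm across, 42 mm hole, 14 mm tall, lying flat near the collar; not needed. Origin at the centre of its underside
- jar_near: a capped glass-paint jar, 42 mm across, 63 mm tall, standing near the collar; not needed. Origin at the centre of its underside
- jar_b: another such paint jar, 42 mm across, 63 mm tall, beyond the wheel. Origin under its centre
- jar_c: another such paint jar, 42 mm across, 63 mm tall, far left. Origin under its centre
- glass_bowl: an upturned clear glass bowl, 94 mm across, 92 mm tall, left of the wheel. Origin under its centre
- cap: a loose white jar cap, 38 mm across, 18 mm tall. Origin under its centre
- brush: a paint brush lying flat, 190 mm long, near the glass bowl. Origin at its middle
Mind the look-alikes: they are no part of the job. Leave any brown look-alike of the collar alone. There is more than one size of the wheel; the job needs the smaller.

How it is judged:
On the way, in this order (a step that is already met when the one before it is completed fails the run):
1. the collar is picked up off the table (height (world z) of collar above 0.03 m and contact force between the fingers and collar above 0.3 N), for 0.1 s.
2. the collar is on the spindle, upright, not yet home (horizontal distance between collar and seat below 0.005 m and z of collar in the frame of seat between 0.005 and 0.03 m and angle between collar's own z axis and vertical below 0.2 rad), for 0.05 s.
At the end, for the whole second after the job is handed in: the collar's underside is within 2.5 mm of the seat, its axis within 3 mm of the spindle's and upright within 0.08 rad, the spring sleeve pressed below -9.5 mm, the fingers still bear on the collar with more than 2 N, and the collar is still (z of collar in the frame of seat below 0.0025 m and horizontal distance between collar and seat below 0.003 m and angle between collar's own z axis and vertical below 0.08 rad and value of joint sleeve below -0.0095 m and contact force between the fingers and collar above 2 N and linear speed of collar below 0.02 m/s); the arm keeps its last pose, push and grip.
It fails at once if another thing on the table was shifted more than 30 mm (distance of any of spacer, jar_near, jar_b, jar_c, glass_bowl, cap, brush from where it was at the start of the episode above 0.03 m).
It also fails if it takes over 67 s, if anything falls off the work surface, if the arm or the gripper's body presses on something with over 40 N, if the wrist force passes 120 N, or if a joint passes its speed limit or range.

## Robot

A 6-joint arm with a two-finger parallel gripper is mounted at the origin on the work surface. World frame = base frame: x ahead of the robot, y to its left, z up, the work surface at z = 0. Lengths are in m, angles in rad, forces in N, time in s.
With the tool pointing down it reaches from about 0.25 to 0.725 m from the base axis. Payload 4 kg.
Tool frame: the origin (TCP) lies midway between the tips of the shut fingers; the grasp point (between the pads) lies 19 mm behind it; z points along the fingers, y is the line along which they close (so a half turn about z gives the same grasp; the last joint's range is limited). The gripper opens to 85 mm and grips with 20 to 120 N. Pads are 22 mm wide; open, the fingers measure 114 mm over their backs; the gripper's body (76 mm by 85 mm) begins 54 mm behind the grasp point. The pads swing forward as they close: fully open they stand 13 mm farther back than shut.
Start: joints at [-1.228, 0.241, 0.005, 1.335, 0, 1.571], TCP at [0.168, -0.471, 0.231] pointing down, gripper open.
Joint ranges: [-2.72, 2.72], [-1.05, 1.87], [-1.09, 1.28], [-1.99, 2.15], [-1.42, 1.44], [-3.14, 3.14]. Speed limits (rad/s): [2.79, 2.79, 3.14, 3.14, 3.14, 3.14].

## Interface

Orientations are given as a unit quaternion [x, y, z, w].
In Python, from workcell import get_obs, camera, job_done, silhouettes gives the robot as it stands. The module is installed in compiled form; this text tells all that it offers.
- The arm moves only by the tool drive_tool, never from a script. Its argument "increments" is a list of rows, each a list of 3 entries, a list of its own where there are three numbers: the shift along the world's x, y, z in mm, then the turn, a rotation vector about the world's x, y, z in degrees, then the opening, from 0 (shut) to 1 (fully open). A call has 1 to 8 rows; each row shifts and turns the commanded pose from where the row before left it; what a row does not reach is not made up. A row lasts 1/12 s, in which the tool goes at most 41.7 mm and 7.16 degrees, less where a joint would pass 70% of its speed; a pose out of reach is approached as far as the arm can. A call is refused whole if a number of a shift passes 41.7 or a number of a turn 7.16, either way. A call with a gripper value outside its range is refused whole. The fingers move at their own pace and stop on an object; the grip force is fixed at half the most. Time passes only in rows, so rows that do not move let the fingers close. It gives the time, the measured TCP pose, the force, the opening and the grip force at its end, in the units of the state.
- get_obs(): the state, without advancing time (a new reading comes with each control period).
- camera(name): name is "scene" or "top" or "wrist"; returns a dict with "image" (480x640x3 uint8, red, green, blue), "K" (3x3 intrinsics, pixels), "view" (4x4, takes a point from world to camera coordinates). Camera axes: x right, y down, z forward; pixel columns grow to the right and rows downward; lengths in m; the calibration is good to about 2 mm. A picture is of the moment at which its call begins. There is no depth.
- job_done(): hands the job in; it is judged then, once.
Trained networks look in a picture, given as the dict that the camera call returned (one of the last four; its "shot" number tells which), for a name from the list of things; names that differ only in an ending like _2 or _b are one class to them, and where a whole thing is asked for, a point or a joint stands for the part that bears it (a point fixed in the world has none). Each returns a list of dicts, best first, with "conf" (0 to 1); they miss things now and then, are a little off and sometimes report something else, mostly with a low value. They report only what shows in the picture. A call takes as long as a camera call. They do not tell look-alikes from the thing itself.
- silhouettes(query, picture): "region" (480x640 bool, what is visible of it) and "bbox" ([left, top, right, bottom] in pixels, round what is visible of it).
The state is a dict: "clock": time; "joint_pos": joint angles; "joint_vel": joint speeds; "tau": joint torques, N m; "eef_pos": TCP position; "tool_rot": TCP orientation; "ft_force": force on the tool from outside, world axes, zero at the start; "ft_torque": the same for the moment, N m; "grip_width": finger opening in m; "grasp_force": force on a finger pad.
Only numpy, scipy, OpenCV 4.12 (cv2) and the standard library are available. Lean on these libraries where they do the work, as an engineer would, in place of code of your own. Each camera call takes 0.05 s, during which the arm holds its last target. There are 200 camera calls.

## Working session

There is one attempt and no reset: what is moved stays moved. The work goes in short steps, Python scripts to look and compute and a tool call to move; the robot and the scene stay as the last step left them, time stands still between calls to the robot, and variables do not carry over. Pictures are saved under pics/ and viewed, at most 10 in all, crops included, and the job is handed in when it is done.

Besides the shell and the picture viewer there is one more tool, called after "Request:" as a command line: name --argument value ..., lists and objects as JSON in quotes. drive_tool: Moves the arm, as the interface text tells. Its arguments: {"type":"object","properties":{"increments":{"type":"array"}},"required":["increments"]}

```bash
mkdir -p pics; cat > h.py <<'E'
import numpy as np, cv2
from workcell import get_obs, camera, job_done, silhouettes
def save(p,n): cv2.imwrite(f'pics/{n}.png',cv2.cvtColor(p['image'],cv2.COLOR_RGB2BGR))
def ray(p,u,v):
    R=p['view'][:3,:3];t=p['view'][:3,3]
    d=R.T@np.linalg.solve(p['K'],[u,v,1.]);return -R.T@t,d/np.linalg.norm(d)
def atz(p,u,v,z):
    c,d=ray(p,u,v);return c+d*(z-c[2])/d[2]
def proj(p,X):
    X=np.atleast_2d(X);c=X@p['view'][:3,:3].T+p['view'][:3,3];q=c@p['K'].T;return q[:,:2]/q[:,2:]
E
python3 - <<'E'
from h import *
o=get_obs();print({k:np.round(v,3) for k,v in o.items()})
for n in('top','scene'):
    p=camera(n);save(p,n+'0')
    c,d=ray(p,320,240);print(n,c,d)
    for q in('collar','wheel','spacer','jar_near','cap'):
        for s in silhouettes(q,p)[:3]:
            b=s['bbox'];print(q,round(s['conf'],2),b,np.round(atz(p,(b[0]+b[2])/2,(b[1]+b[3])/2,.04),3))
E
```

```text
{'clock': np.float64(0.0), 'joint_pos': array([-1.228,  0.241,  0.004,  1.335,  0.   ,  1.571]), 'joint_vel': array([ 0.001, -0.   , -0.002,  0.001, -0.001, -0.   ]), 'tau': array([-2.0000e-03, -3.7232e+01,  2.5241e+01,  1.7000e-02, -0.0000e+00,
       -0.0000e+00]), 'eef_pos': array([ 0.168, -0.47 ,  0.23 ]), 'tool_rot': array([ 0.985,  0.171, -0.   , -0.001]), 'ft_force': array([-0.308,  0.729,  0.328]), 'ft_torque': array([-0.042, -0.015,  0.035]), 'grasp_force': np.float64(0.0), 'grip_width': np.float64(0.085)}
top [0.34803155 0.02957121 1.31518964] [ 0.15274872  0.01227816 -0.98818879]
collar 0.88 [480.3, 200.7, 505.0, 225.7] [ 0.611 -0.318  0.04 ]
collar 0.63 [515.4, 231.3, 538.6, 253.0] [ 0.551 -0.389  0.04 ]
wheel 0.91 [240.5, 172.4, 334.2, 260.5] [0.594 0.116 0.04 ]
wheel 0.61 [408.3, 311.4, 535.3, 436.9] [ 0.277 -0.27   0.04 ]
spacer 0.93 [403.3, 209.2, 433.8, 237.7] [ 0.586 -0.161  0.04 ]
jar_near 0.72 [457.7, 270.3, 485.3, 291.6] [ 0.467 -0.272  0.04 ]
cap 0.69 [379.8, 289.5, 399.6, 312.7] [ 0.421 -0.102  0.04 ]
scene [1.07560791 0.4961764  1.01459881] [-0.43832362 -0.41020383 -0.79975322]
collar 0.83 [211.3, 165.8, 226.7, 186.7] [ 0.567 -0.368  0.04 ]
collar 0.63 [212.4, 187.7, 232.3, 209.5] [ 0.616 -0.296  0.04 ]
wheel 0.77 [276.7, 104.2, 358.5, 175.6] [ 0.268 -0.264  0.04 ]
wheel 0.61 [306.6, 240.5, 385.1, 316.5] [0.585 0.12  0.04 ]
spacer 0.71 [254.3, 219.6, 272.9, 238.2] [ 0.613 -0.136  0.04 ]
jar_near 0.86 [259.5, 164.2, 277.9, 192.2] [ 0.478 -0.258  0.04 ]
cap 0.7 [315.8, 197.7, 327.7, 209.8] [ 0.448 -0.083  0.04 ]
```

View pics/top0.png

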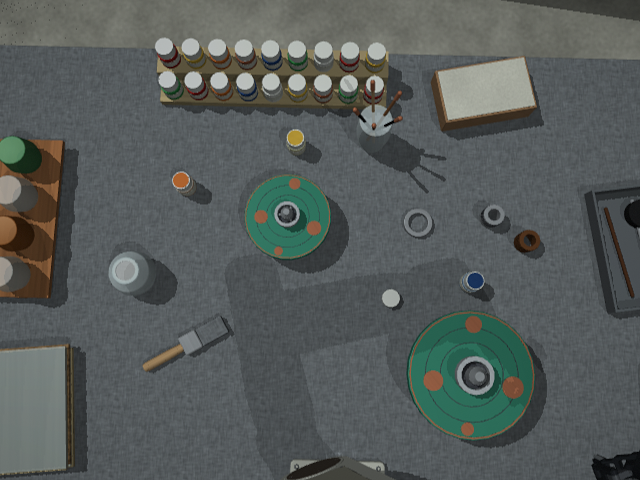

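View pics/scene0.png

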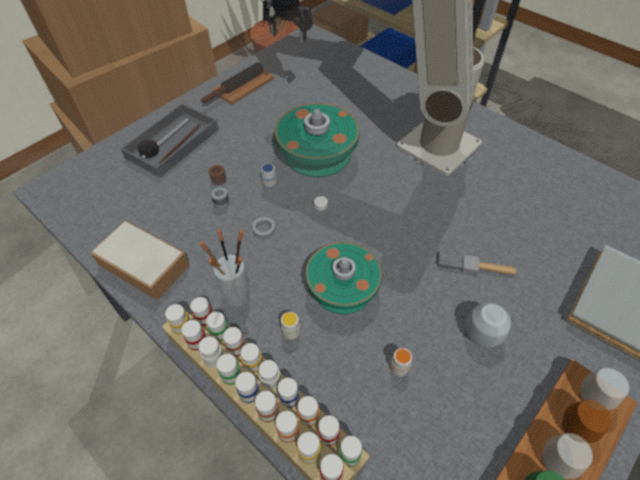

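Steel collar at top (493,215) and the brown look-alike at (527,241). The smaller wheel is at top (287,216), the larger one at (471,375). I'll triangulate next.

```bash
cat >> h.py <<'E'
def tri(rays):
    A=np.zeros((3,3));b=np.zeros(3)
    for c,d in rays:
        M=np.eye(3)-np.outer(d,d);A+=M;b+=M@c
    X=np.linalg.solve(A,b);return X,[np.linalg.norm(np.cross(X-c,d)) for c,d in rays]
E
python3 - <<'E'
from h import *
t=camera('top');s=camera('scene')
for n,a,b in(('collar',(492.7,213.2),(222.3,198.6)),('wheel',(287.4,216.5),(345.8,278.5)),('tip',(287,211),(344.5,265))):
    print(n,tri([ray(t,*a),ray(s,*b)]))
# zoom of spindle and collar
def crop(p,x,y,w): 
    i=p['image'][y:y+w,x:x+w];return cv2.resize(i,(400,400),interpolation=cv2.INTER_CUBIC)
im=np.hstack([crop(t,262,190,50),crop(s,320,240,50)])
cv2.imwrite('pics/sp.png',im[:,:,::-1])
E
```

```text
collar (array([ 0.61058199, -0.31710184,  0.02255238]), [np.float64(0.006855004863126742), np.float64(0.006855004863126608)])
wheel (array([0.59023185, 0.11868627, 0.04598689]), [np.float64(0.0041609958138320545), np.float64(0.004160995813832082)])
tip (array([0.59158206, 0.11508982, 0.1010153 ]), [np.float64(0.0028842013636704014), np.float64(0.002884201363670547)])
```

View pics/sp.png

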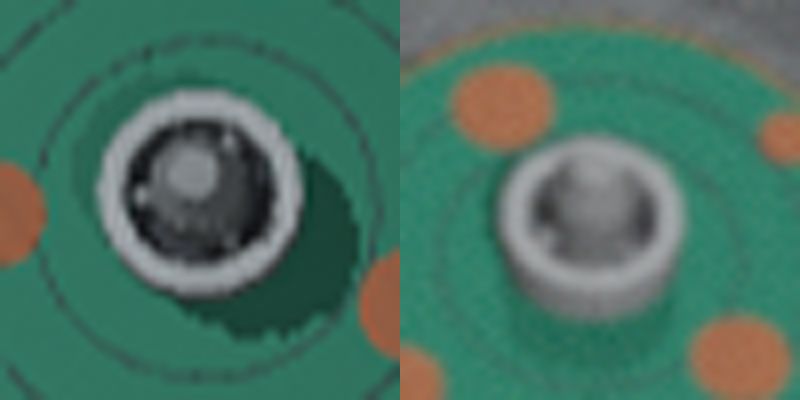

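Request:
drive_tool --increments '[[[40,15,5],[0,0,0],1],[[40,15,5],[0,0,0],1],[[40,15,5],[0,0,0],1],[[40,15,5],[0,0,0],1],[[40,15,0],[0,0,0],1],[[40,15,0],[0,0,0],1],[[40,15,0],[0,0,0],1],[[40,15,0],[0,0,0],1]]'

```text
clock: 1.37
eef_pos: [0.4809, -0.3532, 0.2509]
tool_rot: [0.985, 0.171, 0.0, 0.0]
ft_force: [-0.1, -0.7, -0.2]
grip_width: 0.0853
grasp_force: 0.0
```

The crop shows the spindle tip, the pale sleeve ring and three small bright pins in the recess: top-view crop at about (230,140), (145,195) and (230,242). Moving over the collar next.

Request:
drive_tool --increments '[[[40,12,0],[0,0,0],1],[[40,12,0],[0,0,0],1],[[30,12,0],[0,0,0],1],[[0,0,0],[0,0,0],1],[[0,0,0],[0,0,0],1]]'

```text
clock: 1.78
eef_pos: [0.5904, -0.3168, 0.2489]
tool_rot: [0.985, 0.172, -0.001, -0.001]
ft_force: [0.5, 0.3, -0.0]
grip_width: 0.0855
grasp_force: 0.0
```

```bash
python3 - <<'E'
from h import *
o=get_obs();print(o['eef_pos'],o['joint_pos'],o['ft_force'])
p=camera('wrist');save(p,'w1');print(ray(p,320,240))
for s in silhouettes('collar',p)[:3]:
    b=s['bbox'];print(s['conf'],b,np.round(atz(p,(b[0]+b[2])/2,(b[1]+b[3])/2,.02),4))
E
```

```text
[ 0.59038424 -0.3168407   0.24887446] [-4.92459722e-01  6.02275583e-01  5.98623104e-01  1.56926600e+00
 -2.00234109e-04  2.30302458e+00] [ 0.45953506  0.33773493 -0.04711043]
(array([ 0.6554891 , -0.2945798 ,  0.39117677]), array([-0.24140066, -0.11472645, -0.96362003]))
0.62 [290.1, 162.9, 346.1, 213.2] [ 0.609  -0.3197  0.02  ]
0.61 [343.6, 236.8, 396.0, 294.6] [ 0.5545 -0.394   0.02  ]
```

View pics/w1.png

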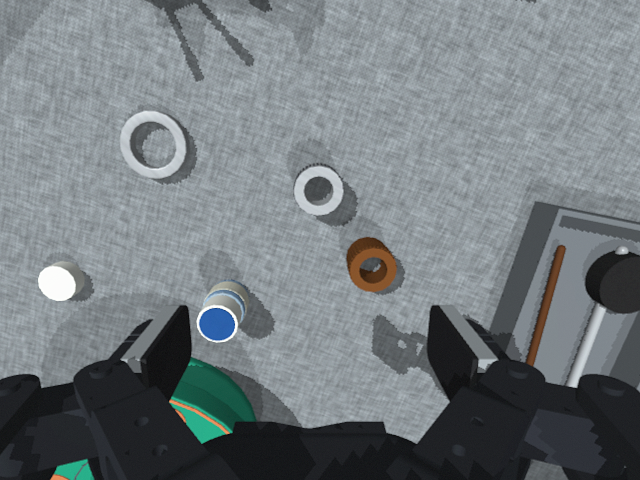

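The wrist view shows the steel collar's top ring at (318,190), the brown one at (372,265), the jar at (220,320) and the spacer at (153,145). The fingers close horizontally in the image and clear the brown one.

Request:
drive_tool --increments '[[[10,-2,-30],[0,0,0],1],[[9,-1,-30],[0,0,0],1],[[0,0,-30],[0,0,0],1],[[0,0,0],[0,0,0],1],[[0,0,0],[0,0,0],1]]'

```text
clock: 2.3
eef_pos: [0.6052, -0.3217, 0.1595]
tool_rot: [0.986, 0.17, -0.002, -0.001]
ft_force: [0.1, -0.1, 0.3]
grip_width: 0.0852
grasp_force: 0.0
```

```bash
cat >> h.py <<'E'
def hole(p,u,v,w,lo,hi):
    "contours near (u,v) at several thresholds: ellipse fits"
    x0,y0=int(u-w),int(v-w);g=cv2.cvtColor(p['image'],cv2.COLOR_RGB2GRAY)[y0:y0+2*w,x0:x0+2*w]
    out=[]
    for th in (lo,(lo+hi)//2,hi):
        cs,_=cv2.findContours((g>th).astype(np.uint8),cv2.RETR_CCOMP,cv2.CHAIN_APPROX_NONE)
        for c in cs:
            if len(c)>30:
                e=cv2.fitEllipse(c);out.append((th,np.round([e[0][0]+x0,e[0][1]+y0,*e[1]],1)))
    return out
E
python3 - <<'E'
from h import *
o=get_obs();print(o['eef_pos'])
p=camera('wrist')
for s in silhouettes('collar',p)[:3]: print(s['conf'],s['bbox'])
u,v=proj(p,[.6095,-.319,.04])[0];print(u,v)
for e in hole(p,u,v,60,170,210):print(*e,np.round(atz(p,*e[1][:2],.04),4))
i=p['image'][int(v)-80:int(v)+80,int(u)-100:int(u)+100]
cv2.imwrite('pics/w2.png',cv2.resize(i,(600,480))[:,:,::-1])
E
```

```text
[ 0.60521889 -0.32167657  0.15948483]
0.98 [271.4, 189.1, 339.9, 259.7]
0.85 [344.1, 280.0, 408.8, 355.0]
306.71691502203134 227.77217732954395
170 [307.  227.4  61.4  62.9] [ 0.6098 -0.3191  0.04  ]
170 [307.2 227.6  38.9  40. ] [ 0.6097 -0.3193  0.04  ]
190 [307.2 227.3  60.6  61.9] [ 0.6099 -0.3192  0.04  ]
190 [307.3 227.5  39.8  40.8] [ 0.6098 -0.3193  0.04  ]
```

View pics/w2.png

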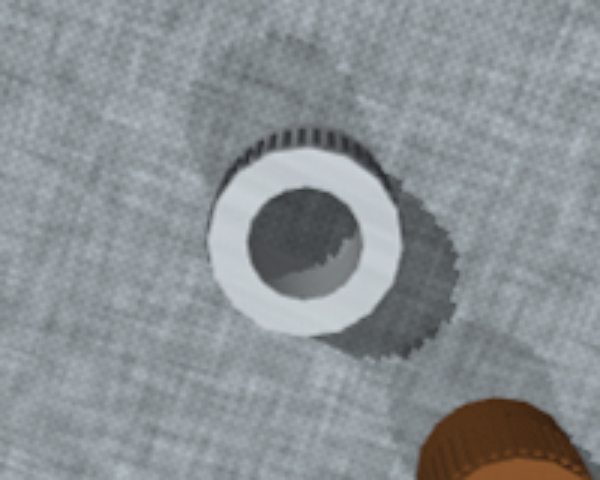

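Request:
drive_tool --increments '[[[4,2,-30],[0,0,0],1],[[0,0,-30],[0,0,0],1],[[0,0,-30],[0,0,0],1],[[0,0,0],[0,0,0],1],[[0,0,0],[0,0,0],1]]'

```text
clock: 2.82
eef_pos: [0.6116, -0.3196, 0.0717]
tool_rot: [0.985, 0.17, -0.0, -0.0]
ft_force: [0.5, 0.0, 0.2]
grip_width: 0.0855
grasp_force: 0.0
```

Request:
drive_tool --increments '[[[-1,0,-25],[0,0,0],1],[[-1,0,-25],[0,0,0],1],[[0,0,-10],[0,0,0],1],[[0,0,0],[0,0,0],1],[[0,0,0],[0,0,0],1]]'

```text
clock: 3.23
eef_pos: [0.6111, -0.3201, 0.0129]
tool_rot: [0.985, 0.17, 0.001, 0.001]
ft_force: [0.3, -0.6, 0.5]
grip_width: 0.0855
grasp_force: 0.0
```

Request:
drive_tool --increments '[[[-1,1,-2],[0,0,0],0],[[0,0,0],[0,0,0],0],[[0,0,0],[0,0,0],0],[[0,0,0],[0,0,0],0],[[0,0,0],[0,0,0],0],[[0,0,0],[0,0,0],0],[[0,0,0],[0,0,0],0],[[0,0,0],[0,0,0],0]]'

```text
clock: 3.9
eef_pos: [0.61, -0.3188, 0.0104]
tool_rot: [0.985, 0.171, 0.001, 0.001]
ft_force: [-1.5, 0.8, 6.0]
grip_width: 0.043
grasp_force: 61.7
```

```bash
python3 - <<'E'
from h import *
for k in range(3):
    o=get_obs();print(o['eef_pos'],o['ft_force'],o['grip_width'],o['grasp_force'])
    camera('wrist')
E
```

```text
[ 0.61000865 -0.3187767   0.01044601] [-1.45703662  0.77514946  6.0310626 ] 0.042978137652210126 61.66531571187079
[ 0.6100253  -0.31877601  0.01048454] [-0.60927628  0.05731372  5.05187918] 0.043073489399190736 61.66558099910617
[ 0.60998972 -0.31875567  0.0104493 ] [-0.02699321  0.25768045  6.02661938] 0.04322449193916495 61.66410656645894
```

Request:
drive_tool --increments '[[[0,0,10],[0,0,0],0],[[0,0,30],[0,0,0],0],[[0,0,40],[0,0,0],0],[[0,0,40],[0,0,0],0],[[0,10,40],[0,0,0],0],[[0,30,0],[0,0,0],0],[[0,40,0],[0,0,0],0],[[-5,40,0],[0,0,0],0]]'

```text
clock: 4.72
eef_pos: [0.6044, -0.1981, 0.1697]
tool_rot: [0.986, 0.169, 0.001, 0.0]
ft_force: [0.2, 0.7, -2.1]
grip_width: 0.0431
grasp_force: 61.4
```

Request:
drive_tool --increments '[[[-5,40,0],[0,0,0],0],[[-5,40,0],[0,0,0],0],[[0,40,0],[0,0,0],0],[[0,40,0],[0,0,0],0],[[0,40,0],[0,0,0],0],[[0,20,0],[0,0,0],0],[[0,0,0],[0,0,0],0],[[0,0,0],[0,0,0],0]]'

```text
clock: 5.38
eef_pos: [0.5935, 0.023, 0.1687]
tool_rot: [0.985, 0.172, -0.0, 0.0]
ft_force: [-0.4, -0.0, -1.5]
grip_width: 0.0429
grasp_force: 61.4
```

```bash
python3 - <<'E'
from h import *
o=get_obs();print(o['eef_pos'],o['tool_rot'],o['joint_pos'],o['ft_force'],o['grip_width'])
p=camera('wrist');save(p,'w3')
for s in silhouettes('wheel',p)[:3]: print(s['conf'],s['bbox'])
print(proj(p,[[.5915,.115,.115],[.5915,.115,.092]]))
E
```

```text
[0.59346165 0.02303615 0.16865766] [ 9.85092602e-01  1.72024175e-01 -4.53567865e-04  2.09548417e-04] [ 3.90712060e-02  4.58610187e-01  1.54767206e-01  1.26779646e+00
 -5.36374789e-04  2.83489583e+00] [-0.42802313 -0.04595588 -1.46407245] 0.04291824753076885
0.69 [15.1, 38.7, 310.0, 333.6]
[[132.96140355 211.92925936]
 [150.55698092 203.74892215]]
```

View pics/w3.png

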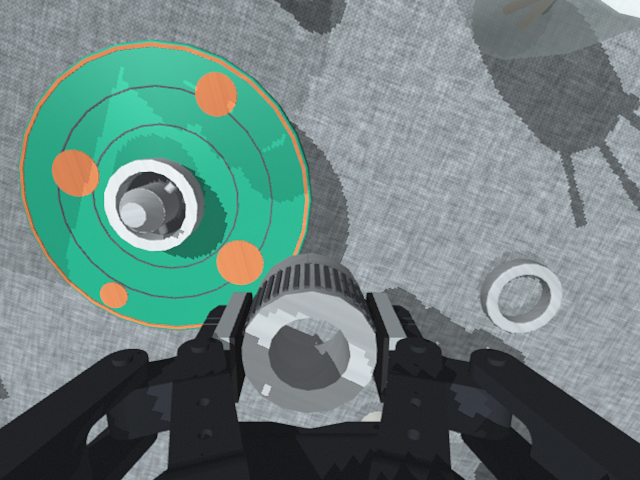

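The sleeve ring is at (154,205), the spindle tip at (131,214), and the held collar's top ring at (310,353). I'll fit ellipses to measure them.

```bash
python3 - <<'E'
from h import *
o=get_obs();print(o['eef_pos'])
p=camera('wrist')
for u,v,w,z,lo,hi in((152,205,62,.092,165,205),(131,214,25,.115,140,180),(310,350,85,.198,110,190)):
    print('at',u,v)
    for e in hole(p,u,v,w,lo,hi):print(*e,np.round(atz(p,*e[1][:2],z),4))
E
```

```text
[0.59369251 0.02098283 0.1685906 ]
at 152 205
165 [128.7 208.1  26.3  38.8] [0.5856 0.1238 0.092 ]
165 [ 91.5 177.    4.   23.5] [0.5957 0.1468 0.092 ]
165 [146.1 204.6  86.7  97. ] [0.5908 0.1152 0.092 ]
165 [146.9 205.6  65.8  76.3] [0.5904 0.1146 0.092 ]
185 [128.2 214.1  22.1  26.1] [0.5822 0.1234 0.092 ]
185 [146.1 204.7  86.3  96.5] [0.5907 0.1152 0.092 ]
185 [146.9 205.8  66.   76.6] [0.5903 0.1146 0.092 ]
205 [128.3 214.   21.3  24.6] [0.5822 0.1233 0.092 ]
205 [146.2 204.7  85.9  95.9] [0.5908 0.1151 0.092 ]
205 [146.9 205.8  66.3  77.4] [0.5903 0.1146 0.092 ]
at 131 214
140 [126.9 210.8  43.   53.4] [0.5916 0.1159 0.115 ]
160 [128.7 208.2  26.8  38.8] [0.5932 0.1154 0.115 ]
160 [136.3 203.7  58.5  70.3] [0.5967 0.1123 0.115 ]
180 [128.1 214.   22.3  26.5] [0.5902 0.115  0.115 ]
180 [130.3 207.8  48.3  61. ] [0.5937 0.1147 0.115 ]
at 310 350
110 [226.4 343.8   3.3  11.6] [0.5885 0.046  0.198 ]
110 [376.4 293.5  42.1  95. ] [0.6204 0.0077 0.198 ]
110 [301.1 353.8 144.7 180.7] [0.593  0.0225 0.198 ]
110 [301.2 360.3  54.5  78.1] [0.5908 0.0217 0.198 ]
110 [286.2 279.3   8.   31.7] [0.6155 0.0351 0.198 ]
150 [371.4 415.5  10.8  21.5] [ 0.5789 -0.0075  0.198 ]
150 [305.5 397.8  53.4 130.6] [0.578  0.0157 0.198 ]
150 [391.6 343.5   5.5  14.8] [ 0.6061 -0.0033  0.198 ]
150 [318.4 340.6  90.5 126.2] [0.5993 0.0189 0.198 ]
150 [371.6 276.7  30.5  50.2] [0.6249 0.0111 0.198 ]
150 [377.9 267.9   5.5  15.6] [0.6282 0.0104 0.198 ]
150 [240.4 273.3  20.2  38.3] [0.6127 0.0487 0.198 ]
190 [372.  416.    8.   21.1] [ 0.5788 -0.0077  0.198 ]
190 [356.5 367.3  26.8  38.7] [0.5944 0.004  0.198 ]
190 [274.  327.   33.8  53.7] [0.5991 0.0336 0.198 ]
```

Request:
drive_tool --increments '[[[0,30,0],[0,0,0],0],[[0,15,0],[0,0,0],0],[[0,0,0],[0,0,0],0],[[0,0,0],[0,0,0],0]]'

```text
clock: 5.87
eef_pos: [0.594, 0.0657, 0.1685]
tool_rot: [0.985, 0.17, -0.0, 0.0]
ft_force: [0.4, -0.5, -2.1]
grip_width: 0.0431
grasp_force: 61.6
```

```bash
python3 - <<'E'
from h import *
o=get_obs();print(o['eef_pos'])
p=camera('wrist');save(p,'w4')
for z,X,w,lo,hi in((.092,(.5915,.115,.092),62,165,205),(.115,(.5915,.115,.115),25,140,180),(.198,(*o['eef_pos'][:2],.198),85,110,190)):
    u,v=proj(p,X)[0]
    print('at',u,v)
    for e in hole(p,u,v,w,lo,hi):print(*e,np.round(atz(p,*e[1][:2],z),4))
E
```

```text
[0.59397143 0.06569642 0.168527  ]
at 223.88358961270723 230.2833568109923
165 [211.3 235.9  27.2  41.3] [0.5859 0.1208 0.092 ]
165 [223.2 231.4  85.9  92.3] [0.5907 0.1152 0.092 ]
165 [223.9 232.3  65.5  72.5] [0.5904 0.1147 0.092 ]
165 [162.9 200.4   4.8  27.4] [0.5966 0.1517 0.092 ]
185 [214.  243.6  22.3  24.6] [0.5821 0.1181 0.092 ]
185 [223.2 231.4  85.5  91.7] [0.5907 0.1152 0.092 ]
185 [223.8 232.4  65.8  72.9] [0.5903 0.1147 0.092 ]
205 [214.  243.2  20.7  22.7] [0.5823 0.1182 0.092 ]
205 [223.2 231.5  85.   91.2] [0.5907 0.1152 0.092 ]
205 [223.8 232.5  66.1  73.6] [0.5902 0.1147 0.092 ]
at 214.63059106938405 241.16708154362956
140 [212.9 234.8  34.5  41.6] [0.5944 0.1168 0.115 ]
140 [181.  272.5  40.2  46.5] [0.5693 0.1269 0.115 ]
160 [211.3 235.8  28.5  41. ] [0.5937 0.1174 0.115 ]
160 [185.1 268.   33.7  34.4] [0.5724 0.1255 0.115 ]
180 [213.9 243.6  22.4  24.8] [0.5901 0.115  0.115 ]
180 [184.6 268.5  33.3  34.7] [0.572  0.1257 0.115 ]
at 306.2730191262904 353.5460711793712
110 [225.8 342.8   4.6  11.4] [0.589 0.091 0.198]
110 [384.5 307.8  16.5  71.3] [0.6171 0.0482 0.198 ]
110 [355.5 272.4  13.3  14.9] [0.6249 0.0609 0.198 ]
110 [311.7 275.    3.2  18.3] [0.6197 0.0731 0.198 ]
110 [299.1 354.5 141.9 182.7] [0.5929 0.0677 0.198 ]
110 [304.  357.1  69.6  72.8] [0.5925 0.066  0.198 ]
150 [307.5 365.7 126.4 145.9] [0.5899 0.0638 0.198 ]
150 [359.9 409.6   7.9  11.7] [0.5801 0.0418 0.198 ]
150 [231.  271.2   7.3  34.7] [0.6127 0.0963 0.198 ]
190 [357.2 367.8  27.6  39.2] [0.5946 0.0485 0.198 ]
190 [272.8 326.6  32.2  52.3] [0.5994 0.0787 0.198 ]
190 [230.6 271.    6.9  33.9] [0.6127 0.0965 0.198 ]
```

View pics/w4.png

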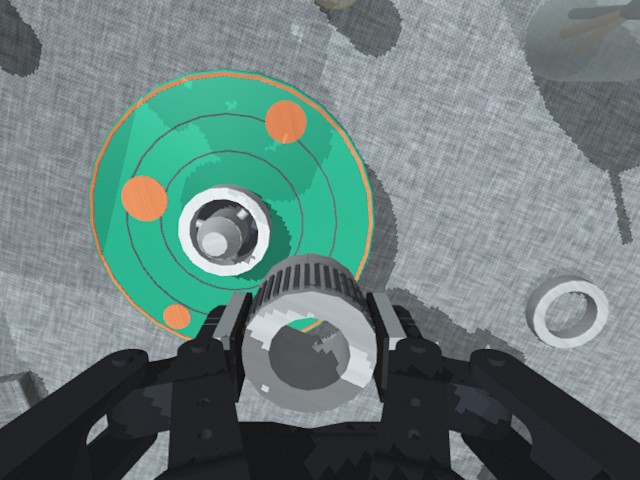

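Sleeve and tip centre agree from both views at (0.590, 0.115), and the heights of 0.092 and 0.115 are confirmed. Collar underside is 10.5 mm below the TCP.

Request:
drive_tool --increments '[[[-2,25,0],[0,0,0],0],[[-2,24,0],[0,0,0],0],[[0,0,0],[0,0,0],0],[[0,0,-15],[0,0,0],0],[[0,0,-15],[0,0,0],0],[[0,0,0],[0,0,0],0],[[0,0,0],[0,0,0],0]]'

```text
clock: 6.5
eef_pos: [0.5892, 0.1141, 0.1378]
tool_rot: [0.985, 0.17, -0.001, 0.0]
ft_force: [0.0, 0.0, -1.6]
grip_width: 0.0428
grasp_force: 61.6
```

```bash
python3 - <<'E'
from h import *
o=get_obs();print(o['eef_pos'],o['tool_rot'],o['joint_pos'],o['ft_force'])
p=camera('wrist');i=p['image'][230:430,200:420]
cv2.imwrite('pics/w5.png',cv2.resize(i,(660,600),interpolation=cv2.INTER_CUBIC)[:,:,::-1])
print(proj(p,[[.590,.115,.115],[*o['eef_pos'][:2],.1785]]))
E
```

```text
[0.58919946 0.11406575 0.13783018] [ 9.85498238e-01  1.69679687e-01 -1.40382111e-03  2.34871608e-04] [ 1.91436646e-01  4.91936482e-01  1.25473570e-01  1.20715027e+00
 -4.10875088e-04  2.99202026e+00] [ 0.01124196  0.01101692 -1.5749255 ]
[[305.59808268 287.95209562]
 [305.87856121 374.5169282 ]]
```

View pics/w5.png

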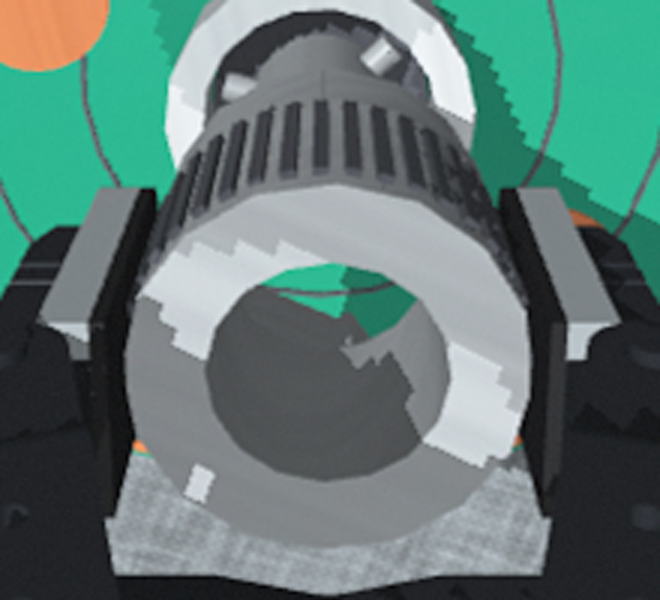

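The collar is held level, with its bore centre at image (310,354), about 1 mm right of the TCP. Two pins show in the recess behind it. Going down onto the spindle.

Request:
drive_tool --increments '[[[1,1.5,-5],[0,0,0],0],[[0,0,-5],[0,0,0],0],[[0,0,-4],[0,0,0],0],[[0,0,-3],[0,0,0],0],[[0,0,-2],[0,0,0],0],[[0,0,0],[0,0,0],0]]'

```text
clock: 7.05
eef_pos: [0.5905, 0.1171, 0.119]
tool_rot: [0.985, 0.171, -0.001, 0.0]
ft_force: [-0.7, -0.1, -1.8]
grip_width: 0.0431
grasp_force: 61.6
```

```bash
cat >f.py <<'E'
from h import *
o=get_obs();print(np.round(o['eef_pos']*1000,1),np.round(o['ft_force'],1),np.round(o['ft_torque'],2),np.round(o['joint_pos'][5],2),o['grip_width'])
E
python3 f.py
```

```text
[590.5 117.1 119. ] [-0.7 -0.1 -1.8] [ 0.01 -0.06 -0.  ] 2.99 0.04310478562349039
```

Request:
drive_tool --increments '[[[0,0,-3],[0,0,0],0],[[0,0,-2],[0,0,0],0],[[0,0,-2],[0,0,0],0],[[0,0,0],[0,0,0],0]]'

```text
clock: 7.38
eef_pos: [0.5906, 0.1172, 0.1122]
tool_rot: [0.985, 0.171, -0.0, 0.0]
ft_force: [-0.6, 0.8, -1.6]
grip_width: 0.0435
grasp_force: 61.6
```

Request:
drive_tool --increments '[[[0,0,-2],[0,0,0],0],[[0,0,-2],[0,0,0],0],[[0,0,0],[0,0,0],0]]'

```text
clock: 7.63
eef_pos: [0.5907, 0.1171, 0.1082]
tool_rot: [0.985, 0.171, -0.0, 0.0]
ft_force: [-1.0, 0.5, -1.2]
grip_width: 0.0431
grasp_force: 61.6
```

Request:
drive_tool --increments '[[[0,0,-3],[0,0,0],0],[[0,0,-2],[0,0,0],0],[[0,0,0],[0,0,0],0]]'

```text
clock: 7.88
eef_pos: [0.5905, 0.1171, 0.103]
tool_rot: [0.985, 0.171, -0.001, 0.0]
ft_force: [1.5, 0.5, -0.7]
grip_width: 0.0432
grasp_force: 61.6
```

Request:
drive_tool --increments '[[[0,0,-2],[0,0,0],0],[[0,0,-1],[0,0,0],0],[[0,0,0],[0,0,0],0],[[0,0,0],[0,0,0],0]]'

```text
clock: 8.22
eef_pos: [0.5909, 0.117, 0.101]
tool_rot: [0.985, 0.171, 0.0, 0.0]
ft_force: [-1.7, -0.6, 1.0]
grip_width: 0.0428
grasp_force: 62.1
```

Request:
drive_tool --increments '[[[0,0,-1],[0,0,0],0],[[0,0,-1],[0,0,0],0],[[0,0,0],[0,0,0],0],[[0,0,0],[0,0,0],0]]'

```text
clock: 8.55
eef_pos: [0.591, 0.117, 0.0992]
tool_rot: [0.985, 0.17, 0.0, 0.0]
ft_force: [-2.9, -1.8, 6.2]
grip_width: 0.043
grasp_force: 62.4
```

Request:
drive_tool --increments '[[[-0.5,-0.5,-1],[0,0,0],0],[[0,0,0],[0,0,0],0],[[0,0,0],[0,0,0],0]]'

```text
clock: 8.8
eef_pos: [0.591, 0.117, 0.099]
tool_rot: [0.985, 0.171, 0.001, -0.0]
ft_force: [-2.2, -1.4, 9.0]
grip_width: 0.0432
grasp_force: 62.8
```

Request:
drive_tool --increments '[[[-0.3,-0.2,-0.5],[0,0,4],0],[[0,0,0],[0,0,4],0],[[0,0,0],[0,0,4],0],[[0,0,0],[0,0,0],0]]'

```text
clock: 9.13
eef_pos: [0.5912, 0.1169, 0.099]
tool_rot: [0.962, 0.274, 0.002, -0.0]
ft_force: [-2.9, -0.0, 10.1]
grip_width: 0.0433
grasp_force: 62.9
```

Request:
drive_tool --increments '[[[0,0,0],[0,0,4],0],[[0,0,0],[0,0,4],0],[[0,0,0],[0,0,4],0],[[0,0,0],[0,0,0],0]]'

```text
clock: 9.47
eef_pos: [0.5911, 0.117, 0.0991]
tool_rot: [0.928, 0.373, 0.002, 0.0]
ft_force: [-3.0, -0.5, 10.0]
grip_width: 0.043
grasp_force: 63.0
```

```bash
python3 f.py
```

```text
[591.1 117.   99.1] [-3.  -0.5 10. ] [-0.19  0.69  0.14] 2.57 0.043036324341438226
```

Request:
drive_tool --increments '[[[-0.3,0,0],[0,0,4],0],[[0,0,0],[0,0,4],0],[[0,0,0],[0,0,4],0],[[0,0,0],[0,0,0],0]]'

```text
clock: 9.8
eef_pos: [0.5909, 0.1171, 0.0992]
tool_rot: [0.884, 0.468, 0.002, 0.0]
ft_force: [-2.8, -0.2, 10.4]
grip_width: 0.0432
grasp_force: 63.0
```

Request:
drive_tool --increments '[[[0,0,0],[0,0,4],0],[[0,0,0],[0,0,4],0],[[0,0,0],[0,0,4],0],[[0,0,0],[0,0,0],0]]'

```text
clock: 10.13
eef_pos: [0.5907, 0.1172, 0.0991]
tool_rot: [0.83, 0.558, 0.002, 0.0]
ft_force: [-3.0, -0.3, 10.3]
grip_width: 0.0434
grasp_force: 63.0
```

Request:
drive_tool --increments '[[[0,0,0],[0,0,4],0],[[0,0,0],[0,0,4],0],[[0,0,0],[0,0,4],0],[[0,0,0],[0,0,0],0]]'

```text
clock: 10.47
eef_pos: [0.5907, 0.1171, 0.0991]
tool_rot: [0.767, 0.641, 0.002, 0.0]
ft_force: [-3.1, -0.8, 9.2]
grip_width: 0.0427
grasp_force: 63.0
```

```bash
python3 f.py
```

```text
[590.7 117.1  99.1] [-3.1 -0.8  9.2] [-0.12  0.78  0.07] 1.94 0.0427485182717366
```

Request:
drive_tool --increments '[[[0,0,0],[0,0,4],0],[[0,0,0],[0,0,4],0],[[0,0,0],[0,0,4],0],[[0,0,0],[0,0,0],0]]'

```text
clock: 10.8
eef_pos: [0.5906, 0.1172, 0.099]
tool_rot: [0.696, 0.718, 0.001, 0.0]
ft_force: [-4.1, -0.0, 9.2]
grip_width: 0.043
grasp_force: 62.9
```

Request:
drive_tool --increments '[[[0,0,0],[0,0,4],0],[[0,0,0],[0,0,4],0],[[0,0,0],[0,0,4],0],[[0,0,0],[0,0,0],0]]'

```text
clock: 11.13
eef_pos: [0.5904, 0.1169, 0.098]
tool_rot: [0.617, 0.787, 0.001, 0.0]
ft_force: [-1.7, 0.5, 5.0]
grip_width: 0.0431
grasp_force: 62.5
```

Request:
drive_tool --increments '[[[0,0,0],[0,0,4],0],[[0,0,0],[0,0,4],0],[[0,0,0],[0,0,4],0],[[0,0,0],[0,0,0],0]]'

```text
clock: 11.47
eef_pos: [0.5903, 0.1169, 0.0975]
tool_rot: [0.532, 0.847, 0.001, 0.0]
ft_force: [-1.0, 0.4, 3.9]
grip_width: 0.0431
grasp_force: 62.3
```

```bash
python3 f.py
```

```text
[590.3 116.9  97.5] [-1.   0.4  3.9] [-0.02  0.19  0.05] 1.32 0.04306804855579622
```

It dropped into the keyways: z fell to 97.5 mm and the force is down to spring level. Pressing down now.

Request:
drive_tool --increments '[[[0,0,-2],[0,0,0],0],[[0,0,-1],[0,0,0],0],[[0,0,0],[0,0,0],0]]'

```text
clock: 11.72
eef_pos: [0.5903, 0.1169, 0.0945]
tool_rot: [0.533, 0.846, 0.001, 0.0]
ft_force: [-1.2, 0.1, 4.7]
grip_width: 0.0432
grasp_force: 62.4
```

Request:
drive_tool --increments '[[[0,0,-2],[0,0,0],0],[[0,0,-1],[0,0,0],0],[[0,0,0],[0,0,0],0]]'

```text
clock: 11.97
eef_pos: [0.5903, 0.1168, 0.0917]
tool_rot: [0.533, 0.846, 0.001, 0.0]
ft_force: [-1.7, 0.6, 6.0]
grip_width: 0.0432
grasp_force: 62.5
```

Request:
drive_tool --increments '[[[0,0,-1],[0,0,0],0],[[0,0,-1],[0,0,0],0],[[0,0,0],[0,0,0],0],[[0,0,0],[0,0,0],0]]'

```text
clock: 12.3
eef_pos: [0.5903, 0.1169, 0.0904]
tool_rot: [0.533, 0.846, 0.001, 0.001]
ft_force: [-3.3, 1.4, 9.5]
grip_width: 0.0434
grasp_force: 62.8
```

```bash
python3 f.py
```

```text
[590.3 116.9  90.4] [-3.3  1.4  9.5] [0.02 0.7  0.02] 1.32 0.04339777068580288
```

Request:
drive_tool --increments '[[[0,0,-1],[0,0,0],0],[[0,0,-1],[0,0,0],0],[[0,0,-1],[0,0,0],0],[[0,0,0],[0,0,0],0],[[0,0,0],[0,0,0],0]]'

```text
clock: 12.72
eef_pos: [0.5904, 0.1169, 0.0903]
tool_rot: [0.533, 0.846, 0.001, 0.001]
ft_force: [-8.6, -1.1, 23.3]
grip_width: 0.043
grasp_force: 64.3
```

```bash
python3 f.py; python3 - <<'E'
from h import *
p=camera('wrist');o=get_obs();print(o['eef_pos'],o['ft_force'])
cv2.imwrite('pics/w6.png',p['image'][180:480,120:520,::-1])
E
```

```text
[590.4 116.9  90.3] [-8.6 -1.1 23.3] [-0.34  1.95  0.08] 1.32 0.043028552439401506
[0.5904031  0.11683753 0.0903403 ] [-8.15824966 -1.13977033 23.68540485]
```

View pics/w6.png

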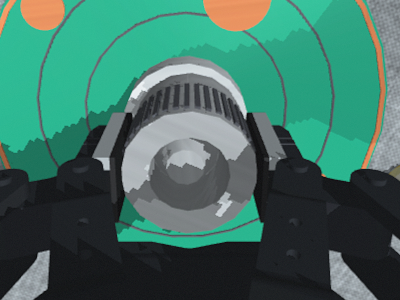

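The collar is on the spindle and held between the fingers, with the spindle tip showing inside the bore. The hard stop at TCP z 90.3 mm matches the seat, 8.8 mm below the pin stop.

```bash
python3 -c "
from workcell import job_done;print(job_done())"
```

```text
the job is handed in; nothing more can be done
None
```

The collar is keyed over the pins and held fully home on the smaller wheel's spindle, pressed down with about 23 N. The job is handed in at about 13 s on the robot's clock, and no verdict came back.

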